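Uncap the concentrate jug at the dosing station

ROBOT

A 6-joint arm with a two-finger parallel gripper is mounted at the origin on the work surface. World frame = base frame: x ahead of the robot, y to its left, z up, the work surface at z = 0. Lengths are in m, angles in rad, forces in N, time in s.
With the tool pointing down it reaches from about 0.2 to 0.875 m from the base axis. Payload 3.4 kg.
Tool frame: the origin (TCP) lies at the very end of the fingers, on their centre line; the grasp point (between the pads) lies 19 mm behind it (env.tcp_to_grasp is the distance from the TCP to the grasp point, in m); z points along the fingers, x is the direction in which the jaws open and shut, and the axes are right-handed (so a half turn about z gives the same grasp; the last joint's range is limited). The gripper opens to 94 mm and grips with 3 to 60 N. Pads are 16 mm wide; open, the fingers measure 119 mm over their backs; the gripper's body (75 mm by 177 mm) begins 78 mm behind the grasp point.
Start: joints at [1.124, 0.276, 1.505, -0, 1.361, -0.121], TCP at [0.184, 0.545, 0.205] pointing down, gripper open.
Joint ranges: [-2.89, 2.89], [-0.75, 2.08], [0.22, 2.7], [-1.18, 4.32], [0.11, 2.71], [-2.7, 2.7]. Speed limits (rad/s): [2.57, 2.57, 3.14, 3.14, 3.14, 3.14].

INTERFACE

Orientations are given as a rotation vector (axis times angle).
In Python, from plant import env gives the robot as it stands.
- The arm moves only by the tool send_rows, never from a script. Its argument "motion" is one flat list of numbers, 7 for each row, row after row: the shift along the tool's x, y, z scaled (see below), then the turn, a rotation vector about the tool's x, y, z scaled (see below), then the closure, from -1 (fully open) to 1 (shut). A call has 1 to 8 rows; each row is the pose to reach, as a shift and turn from the pose measured when the call began, along the tool's axes at that moment, turning the shorter way round; what a row does not reach only later rows make up. The controller multiplies each number of a shift by 15 cm and each number of a turn by 180 degrees. A row lasts 1/8 s, in which the tool goes at most 62.5 mm and 10.7 degrees, less where a joint would pass 70% of its speed; a pose out of reach is approached as far as the arm can. A call with a number of a shift or a turn outside -1 to 1 is refused whole. A call with a gripper value outside its range is refused whole. The fingers move at their own pace and stop on an object; "force" is the grip in N (left out, the last holds). Time passes only in rows, so rows that repeat a pose let the fingers close. It gives the time, the measured TCP pose, the force and the opening at its end, in the units of the state.
- env.state(): the state, without advancing time (a new reading comes with each control period).
- env.snapshot(name): name is "side" or "top" or "wrist"; returns a dict with "color" (420x560x3 uint8, red, green, blue), "intrinsics" (3x3 intrinsics, pixels), "k1" (the pictures are not rectified: a ray, as slopes to the right and down, at radius r is drawn at 1 + k1 r^2 times it, then the intrinsics apply), "pose" (4x4, takes a point from camera to world coordinates). Camera axes: x right, y down, z forward; pixel columns grow to the right and rows downward; lengths in m; the calibration is good to about 2 mm. A picture is of the moment at which its call begins. There is no depth.
- env.sign_off(): hands the job in, once; it reports no verdict.
The state is a dict: "t": time; "q": joint angles; "qvel": joint speeds; "tau": joint torques, N m; "position": TCP position; "tcp_rot": TCP orientation; "contact_force": force on the tool from outside, world axes, zero at the start; "moment": the same for the moment, N m; "finger_gap": finger opening in m.
Only numpy, scipy, OpenCV 4.12 (cv2) and the standard library are available. Lean on these libraries where they do the work, as an engineer would, in place of code of your own. Each camera call takes 0.05 s, during which the arm holds its last target.

TASK

The cleaner jug is clamped on the sliding carriage of the dosing station: pull the carriage out from under the dosing head all the way to its end stop. Then open the jug's safety cap: press the cap down, keep it pressed while you twist it counter-clockwise until it is free, and lift it off. Finish while still holding the cap upright in the gripper, still, about 5 cm above the jug's neck (do not put it down or let it go), with the carriage still at its stop, and leave the other things on the bench where they are.

Things in the scene. Friction and masses are not known exactly. Their poses are not given: they have to be found in the camera images.
- station: steel base plate 170 x 560 x 10 mm with two rails, fixed to the bench. At its +y end a grey column, 90 x 70, 310 high, carries a dosing head (60 wide, underside 260 high, nozzle down to 242) ending at y = +80 from the origin, over the stored jug. Origin on the bench, z up. The carriage slides along its own -y. A ledge on its +x side holds a can and a cup.
- carriage (a joint): carriage position on its rails, m: 0 = where it starts, jug under the dosing head; grows as it moves along the station's -y; 0.18 = against its end stop, a dark block clamped across the rails. About 4 N of friction; stays where left. The white jug (100 mm diameter to 115 high, shoulder narrowing to a 34 mm neck at 150 high) is clamped on it.
- hoop_grip (a point): middle of the top bar of the carriage's steel pull hoop, an upright hoop of 12 mm round bar: top bar 72 mm long along the station's x, 150 mm above the bench, 140 mm from the jug's axis on its -y side. Moves with the carriage; axes as the station's.
- cap_center (a point): centre (half-way up) of the jug's grey ribbed round cap: 50 mm diameter (53 over the ribs), 32 mm tall; while closed its underside is 168 mm and its top 200 mm above the bench. z up; its x lies along the thin black bar on its top. About 35 g, a loose part locked on the neck by hidden lugs.
- cap: the same cap; origin at the centre of its underside. A spring pushes it up into its lock (5 N at first, 9 N fully down). It goes down 6 mm to a hard stop (press with 12 to 15 N); only when 4 mm down or more does it turn, counter-clockwise seen from above: free after 55 degrees, stop at 135; 70 to 80 is a good turn. Not pressed, or clockwise, it is blocked.
- cap_seat (a point): where the cap's centre is while closed and not pressed: on the jug's axis, 184 mm above the bench; moves with the carriage; axes as the station's. The top of the bare neck is 5 mm above this point, the small sprung plunger in it 13 mm.
- can_mid (a point): bystander, to be left alone: small plain metal can, 52 dia x 85 tall, on the station's side ledge; the point is its centre
- measure_mid (a point): bystander, to be left alone: clear plastic measuring cup, 54 dia x 60 tall, on the same ledge; the point is its centre
- spare_jug_mid (a point): bystander, to be left alone: white bottle, 90 dia x 170 tall, loose on the bench (not in the station); the point is its centre
- cleaner_mid (a point): bystander, to be left alone: slim blue bottle, 64 dia x 200 tall; the point is its centre
- wipes_mid (a point): bystander, to be left alone: carton 100 x 160 x 70; the point is its centre
- tub_mid (a point): bystander, to be left alone: white jar 80 dia x 70 tall; the point is its centre
Not all that is in view belongs to the job. Of the things shaped like the cap, the grey one is meant.

How it is judged:
By the outcome, as a careful person would: the job done as asked, in the order asked, and still so for the second after the job is handed in, while the arm keeps its last pose, push and grip.
It also fails if it takes over 54 s, if anything falls off the work surface, if the arm or the gripper's body presses on something with over 40 N, if the wrist force passes 120 N, or if a joint passes its speed limit or range.

## Working session

There is one attempt and no reset: what is moved stays moved. The work goes in short steps, Python scripts to look and compute and a tool call to move; the robot and the scene stay as the last step left them, time stands still between calls to the robot, and variables do not carry over. Pictures are saved under pics/ and viewed, and the job is handed in when it is done.

Besides the shell and the picture viewer there is one more tool, called after "Call:" as name(argument=value, ...), one argument or row to a line, values as JSON. send_rows: Moves the arm, as the interface text tells. Its arguments: {"type":"object","properties":{"motion":{"type":"array","items":{"type":"number","minimum":-1,"maximum":1}},"force":{"type":"number"}},"required":["motion"]}

```bash
mkdir -p pics; ls
cat > h.py <<'E'
import numpy as np,cv2,pickle
from scipy.spatial.transform import Rotation as R
from plant import env
def snap(n,f):
    s=env.snapshot(n); pickle.dump(s,open(f'pics/{f}.pkl','wb')); cv2.imwrite(f'pics/{f}.png',s['color'][:,:,::-1]); return s
def load(f): return pickle.load(open(f'pics/{f}.pkl','rb'))
def ray(s,u,v):
    K=np.array(s['intrinsics']);d=np.array([(u-K[0,2])/K[0,0],(v-K[1,2])/K[1,1]])
    p=d.copy()
    for _ in range(30): p=d/(1+s['k1']*(p@p))
    T=np.array(s['pose']); return T[:3,3],T[:3,:3]@np.array([p[0],p[1],1])
def atz(s,u,v,z):
    o,d=ray(s,u,v); return o+d*(z-o[2])/d[2]
def proj(s,P):
    T=np.array(s['pose']);c=T[:3,:3].T@(np.array(P)-T[:3,3]);p=c[:2]/c[2];p=p*(1+s['k1']*(p@p));K=np.array(s['intrinsics'])
    return np.array([K[0,0]*p[0]+K[0,2],K[1,1]*p[1]+K[1,2]])
def tri(l):
    A=0;b=0
    for s,u,v in l:
        o,d=ray(s,u,v);d=d/np.linalg.norm(d);M=np.eye(3)-np.outer(d,d);A=A+M;b=b+M@o
    return np.linalg.solve(A,b)
E
python3 - <<'E'
from h import *
for n in ['side','top','wrist']:
    s=snap(n,n+'0'); print(n,np.round(s['pose'],3).tolist(),s['k1'],np.round(s['intrinsics'],1).tolist())
print(env.state())
E
```

```text
pics
side [[0.93, -0.268, 0.254, 0.28], [-0.368, -0.707, 0.604, -0.797], [0.018, -0.654, -0.756, 1.147], [0.0, 0.0, 0.0, 1.0]] -0.045029486899881094 [[520.1, 0.0, 289.9], [0.0, 520.1, 203.1], [0.0, 0.0, 1.0]]
top [[0.021, -0.985, 0.173, 0.295], [-1.0, -0.022, -0.003, 0.005], [0.007, -0.173, -0.985, 1.771], [0.0, 0.0, 0.0, 1.0]] -0.05593725346633728 [[546.2, 0.0, 279.4], [0.0, 546.2, 216.9], [0.0, 0.0, 1.0]]
wrist [[0.32, 0.909, 0.266, 0.107], [0.947, -0.307, -0.091, 0.571], [-0.001, 0.281, -0.96, 0.383], [0.0, 0.0, 0.0, 1.0]] -0.006881149819143945 [[323.4, 0.0, 281.9], [0.0, 323.4, 213.6], [0.0, 0.0, 1.0]]
{'t': 0.15, 'q': array([ 1.12402715e+00,  2.76433348e-01,  1.50578835e+00, -1.11081401e-05,
        1.36070737e+00, -1.21006265e-01]), 'qvel': array([-9.42507621e-04, -1.95847173e-03, -4.38647614e-03,  2.39506338e-03,
       -7.90821199e-04,  9.67458642e-05]), 'tau': array([ 2.47364522e-03, -4.04930341e+01, -2.37431556e+01,  7.05107767e-02,
        3.15310329e-02, -9.40606355e-05]), 'position': array([0.18385409, 0.54438588, 0.20483431]), 'tcp_rot': array([ 2.55174029e+00,  1.83142739e+00, -1.83213823e-03]), 'contact_force': array([0.4849072 , 0.22507507, 0.65983549]), 'moment': array([ 0.00241551, -0.05339887,  0.00184689]), 'finger_gap': 0.0937329409941858}
```

View pics/side0.png

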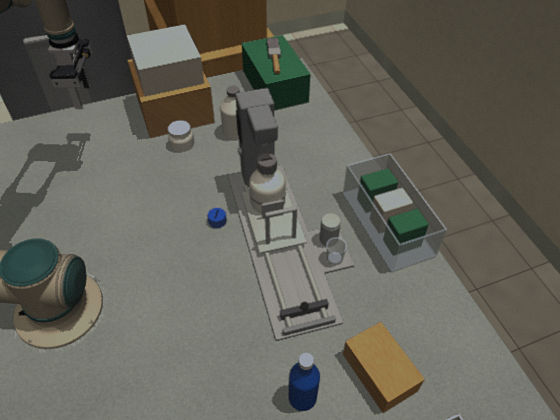

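View pics/top0.png

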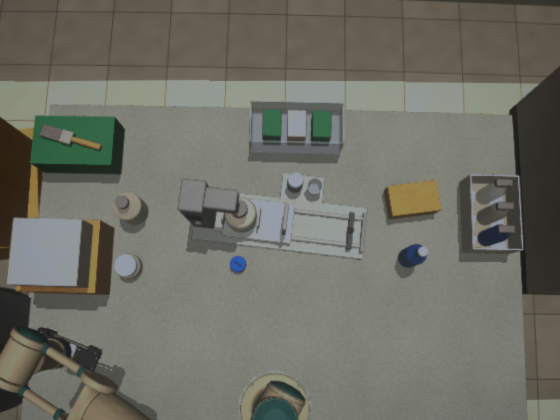

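View pics/wrist0.png

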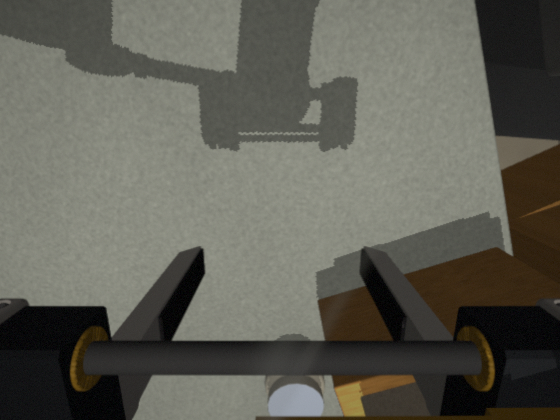

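Side view: the station's jug is at (268,185), its cap at (267,163) and the hoop at about (280,215). The candidates shaped like the cap are:
- The grey cap on the clamped jug, side (267,163), top (240,209).
- The blue disc on the bench, side (217,217).
- The spare jug's cap, side (233,93), on a bottle loose on the bench.

The first fits, because it is grey and on the jug in the station. I'll check it in an enlarged crop.

Run:
```python
from h import *
a=load('side0')['color'][130:340,190:370,::-1];b=load('top0')['color'][160:270,170:380,::-1]
cv2.imwrite('pics/c1.png',cv2.resize(a,None,fx=2.85,fy=2.85,interpolation=cv2.INTER_CUBIC))
cv2.imwrite('pics/c2.png',cv2.resize(b,None,fx=3.8,fy=3.8,interpolation=cv2.INTER_CUBIC))
```

```text
(no output)
```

View pics/c1.png

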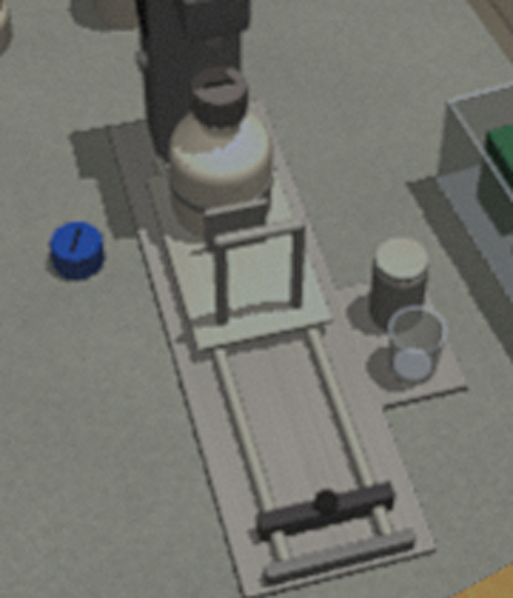

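View pics/c2.png

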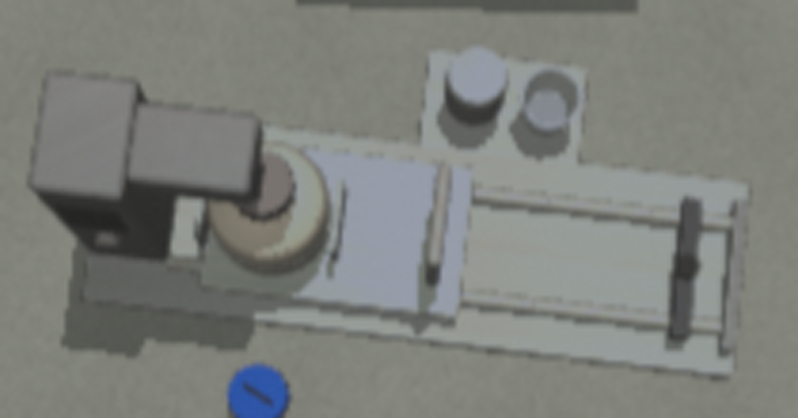

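The grey ribbed cap with the black bar is on the clamped jug: crop 1 (220,90), crop 2 (265,188). The hoop's top bar runs (215,240)–(302,227) in crop 1. Next I fit the station pose to these features.

Run:
```python
from h import *
from scipy.optimize import least_squares
S=load('side0');T=load('top0')
a=lambda u,v:(S,190+(u+.5)/2.85-.5,130+(v+.5)/2.85-.5)
b=lambda u,v:(T,170+(u+.5)/3.8-.5,160+(v+.5)/3.8-.5)
# station axes: -y toward world -y side?; +x side = ledge side
obs=[('p',(85,-280,10),a(433,548)),('p',(-85,-280,10),a(245,597)),('p',(-85,280,10),a(108,125)),
('p',(85,-280,10),b(748,185)),('p',(-85,-280,10),b(728,375)),('p',(-85,280,10),b(84,300)),
('j',(-36,-140,150),a(217,240)),('j',(36,-140,150),a(302,228)),('j',(36,-140,150),b(446,168)),('j',(-36,-140,150),b(433,274)),
('j',(0,0,200),a(221,83)),]
def res(p,full=False):
    cx,cy,th,j=p;r=[]
    for k,P,(s,u,v) in obs:
        P=np.array(P)/1000.; 
        if k=='j':P=P+[0,j,0]
        c,n=np.cos(th),np.sin(th)
        W=[cx+c*P[0]-n*P[1],cy+n*P[0]+c*P[1],P[2]]
        r+=list(proj(s,W)-[u,v])
    return np.array(r)
f=least_squares(res,[0.55,0.0,0.05,0.1],loss='soft_l1')
print(f.x,np.degrees(f.x[2]));print(np.round(res(f.x).reshape(-1,2),1))
cx,cy,th,j=f.x;c,n=np.cos(th),np.sin(th)
w=lambda x,y:(cx+c*x-n*y,cy+n*x+c*y)
print('hoop',w(0,j-.14),'cap',w(0,j),'-y dir',(n,-c),'hoop end',w(0,j-.32),'cap end',w(0,j-.18))
print('top hoop tri',tri([a(217,240),b(433,274)]),tri([a(302,228),b(446,168)]),'capS z.2',atz(*a(221,83),.2))
```

```text
[ 0.58454784 -0.00095584 -0.10057055  0.12250285] -5.7622680493778065
[[ 1.  -0.4]
 [-0.8 -0.4]
 [ 0.2  0.5]
 [ 0.5 -0.2]
 [ 0.8  1. ]
 [-1.  -0.3]
 [ 0.9  0.4]
 [-1.1 -1.1]
 [-0.1  0.8]
 [ 0.5 -3.7]
 [-0.5  0.3]]
hoop (np.float64(0.5827911106225132), np.float64(-0.018364577393430455)) cap (np.float64(0.5968472645998582), np.float64(0.12092800868122455)) -y dir (np.float64(-0.10040109983817787), np.float64(-0.9949470433903929)) hoop end (np.float64(0.5647189126516412), np.float64(-0.19745504520370116)) cap end (np.float64(0.5787750666289861), np.float64(-0.05816245912904615))
top hoop tri [ 0.53999195 -0.01426965  0.15210607] [ 0.62196552 -0.02230175  0.14473939] capS z.2 [0.59859567 0.12161858 0.2       ]
```

The station fit has residuals of about 1 px, except one end of the hoop bar that I picked ambiguously. It is yawed -5.8°, with the hoop at (0.583,-0.018) and the cap at (0.597,0.121). I'll approach the hoop from -x with the tool tilted 15° away from the dosing head.

```bash
cat >> h.py <<'E'
TH=np.radians(-5.76)
def ori(yaw,tilt=0):
    # yaw deg of tool x in world (tool down); tilt deg leaning the body toward station -y
    c,s=np.cos(np.radians(yaw)),np.sin(np.radians(yaw))
    M=np.array([[c,s,0],[s,-c,0],[0,0,-1.]])
    M=M.T if False else np.column_stack([[c,s,0],[s,-c,0],[0,0,-1]])
    ax=np.array([np.cos(TH),np.sin(TH),0])
    return R.from_rotvec(ax*np.radians(tilt))*R.from_matrix(M)
def go(*tg):
    s=env.state();p=np.array(s['position']);r=R.from_rotvec(s['tcp_rot'])
    for P,o in tg:
        sh=r.inv().apply(np.array(P)-p)/.15; t=(r.inv()*o).as_rotvec()/np.pi
        print(np.round(np.r_[sh,t],3).tolist())
    print('t',round(s['t'],2),'pos',np.round(p,4),'x',np.round(r.as_matrix()[:,0],3),'z',np.round(r.as_matrix()[:,2],3),'F',np.round(s['contact_force'],1),'M',np.round(s['moment'],2),'gap',s['finger_gap'],'q',np.round(s['q'],2))
E
python3 - <<'E'
from h import *
print(ori(84.24,15).as_matrix().round(2))
go(((.25,.41,.24),ori(71.3)))
E
```

```text
[[ 0.1   0.99  0.03]
 [ 0.96 -0.1   0.26]
 [ 0.26  0.   -0.97]]
[-0.708, 0.704, -0.234, -0.0, 0.0, 0.0]
t 0.15 pos [0.1839 0.5444 0.2048] x [ 0.32   0.947 -0.001] z [-0.001 -0.001 -1.   ] F [0.5 0.2 0.7] M [ 0.   -0.05  0.  ] gap 0.0937329409941858 q [ 1.12  0.28  1.51 -0.    1.36 -0.12]
```

Call:
send_rows(
  motion=[-0.35,0.35,-0.2,0,0,0,-1,-0.7,0.7,-0.23,0,0,0,-1,-0.9,0.75,-0.23,0,0,0,-1,-0.9,0.75,-0.23,0,0,0,-1],
)

```text
t: 0.65
position: [0.2474, 0.3774, 0.2399]
tcp_rot: [2.555, 1.826, -0.002]
contact_force: [-0.2, 0.7, 0.5]
finger_gap: 0.0939
```

Run:
```python
from h import *
go(((.33,.26,.24),ori(75)))
```

```text
[-0.562, 0.775, 0.0, 0.0, 0.001, -0.022]
t 0.65 pos [0.2474 0.3774 0.2399] x [ 0.324  0.946 -0.002] z [-0.    -0.002 -1.   ] F [-0.2  0.7  0.5] M [0.04 0.01 0.02] gap 0.09393919442086716 q [ 0.84  0.07  1.68 -0.    1.39 -0.4 ]
```

Call:
send_rows(
  motion=[-0.4,0.4,0,0,0,0,-1,-0.8,0.75,0,0,0,-0.02,-1,-0.95,0.75,0,0,0,-0.02,-1,-0.95,0.75,0,0,0,-0.02,-1],
)

```text
t: 1.15
position: [0.3086, 0.2039, 0.2401]
tcp_rot: [2.502, 1.896, -0.002]
contact_force: [0.5, 1.1, 0.4]
finger_gap: 0.0941
```

Run:
```python
from h import *
go(((.36,.06,.24),ori(84.24)))
```

```text
[-0.831, 0.589, 0.003, 0.0, 0.001, -0.055]
t 1.15 pos [0.3086 0.2039 0.2401] x [ 0.27   0.963 -0.002] z [-0.    -0.002 -1.   ] F [0.5 1.1 0.4] M [0.09 0.03 0.01] gap 0.09408287440093839 q [ 0.4  -0.06  1.81 -0.    1.39 -0.9 ]
```

Call:
send_rows(
  motion=[-0.4,0.3,0,0,0,-0.05,-1,-0.8,0.6,0,0,0,-0.055,-1,-0.95,0.6,0,0,0,-0.055,-1,-0.95,0.6,0,0,0,-0.055,-1],
)

```text
t: 1.65
position: [0.3583, 0.0407, 0.2404]
tcp_rot: [2.336, 2.098, -0.002]
contact_force: [1.4, 0.8, -1.5]
finger_gap: 0.0941
```

Run:
```python
from h import *
go(((.43,-.08,.23),ori(84.24,15)))
```

```text
[-0.749, 0.561, 0.072, 0.0, 0.084, -0.002]
t 1.65 pos [0.3583 0.0407 0.2404] x [ 0.107  0.994 -0.002] z [ 0.    -0.002 -1.   ] F [ 1.4  0.8 -1.5] M [ 0.03 -0.   -0.04] gap 0.0941477355804991 q [-0.08 -0.08  1.83 -0.    1.39 -1.54]
```

Call:
send_rows(
  motion=[-0.4,0.3,0.03,0,0.04,0,-1,-0.75,0.56,0.07,0,0.084,0,-1,-0.75,0.56,0.07,0,0.084,0,-1,-0.75,0.56,0.07,0,0.084,0,-1],
)

```text
t: 2.15
position: [0.4313, -0.08, 0.2294]
tcp_rot: [-2.196, -1.971, -0.289]
contact_force: [-0.5, 0.7, -0.5]
finger_gap: 0.0939
```

Run:
```python
from h import *
o=ori(84.24,15);z=o.as_matrix()[:,2]
B=np.array([.583,-.018,.15])
go((B-z*.05,o),(B+z*.014,o))
s=snap('wrist','w1');
print(proj(s,B),proj(s,B+[.036,-.0036,0]),proj(s,B-[.036,-.0036,0]))
```

```text
[0.365, 0.962, 0.312, 0.0, -0.0, -0.002]
[0.364, 0.961, 0.739, 0.0, -0.0, -0.002]
t 2.15 pos [ 0.4313 -0.08    0.2294] x [0.104 0.96  0.26 ] z [ 0.027  0.259 -0.966] F [-0.5  0.7 -0.5] M [-0.05  0.05 -0.04] gap 0.09387703084310339 q [-0.56  0.09  1.72  0.24  1.46 -2.06]
[335.60557245 350.20748204] [334.23335082 379.18251102] [337.06100798 319.31841954]
```

View pics/w1.png

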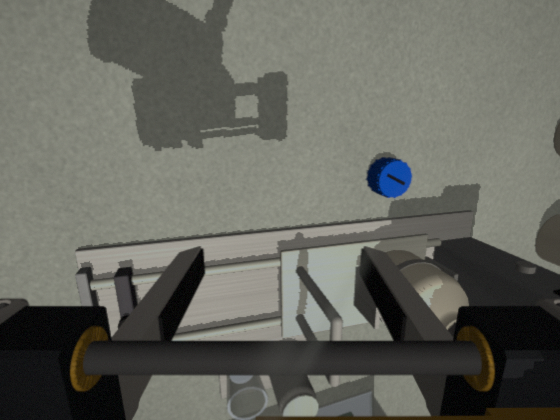

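In the wrist view the bar runs from (337,320) towards (334,385). My prediction was (337,319) to (334,379), so the hoop position is confirmed.

Call:
send_rows(
  motion=[0.1,0.3,0.1,0,0,0,-1,0.25,0.65,0.2,0,0,0,-1,0.365,0.96,0.31,0,0,0,-1,0.365,0.96,0.31,0,0,0,-1,0.365,0.96,0.31,0,0,0,-1,0.365,0.96,0.5,0,0,0,-1,0.365,0.96,0.74,0,0,0,-1,0.365,0.96,0.74,0,0,0,-1],
)

```text
t: 3.2
position: [0.5786, -0.0101, 0.1357]
tcp_rot: [-2.189, -1.972, -0.285]
contact_force: [-0.4, 0.3, -0.4]
finger_gap: 0.0941
```

Run:
```python
from h import *
o=ori(84.24,15);z=o.as_matrix()[:,2]
B=np.array([.583,-.018,.15])
go((B+z*.014,o))
s=snap('wrist','w2');snap('side','s2')
```

```text
[-0.023, 0.034, -0.012, -0.002, -0.001, -0.002]
t 3.2 pos [ 0.5786 -0.0101  0.1357] x [0.102 0.96  0.261] z [ 0.021  0.261 -0.965] F [-0.4  0.3 -0.4] M [-0.11  0.05  0.02] gap 0.09410470114226362 q [-0.31  0.34  1.62  0.27  1.25 -1.87]
```

View pics/w2.png

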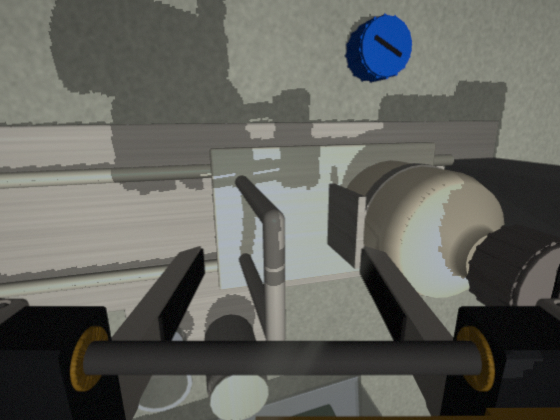

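View pics/s2.png

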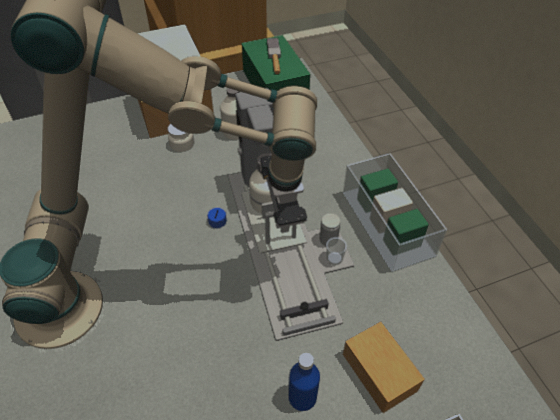

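The bar lies between the fingers: bar at column ~275, fingertips at 205 and 362. Closing now.

Call:
send_rows(
  motion=[0,0,0,0,0,0,-0.3,0,0,0,0,0,0,0.3,0,0,0,0,0,0,1,0,0,0,0,0,0,1,0,0,0,0,0,0,1,0,0,0,0,0,0,1],
  force=20,
)

```text
t: 4.05
position: [0.5816, -0.0116, 0.1381]
tcp_rot: [-2.193, -1.974, -0.29]
contact_force: [0.2, 0.3, 0.4]
finger_gap: 0.0377
```

Run:
```python
from h import *
o=ori(84.24,15)
p=env.state()['position'];d=np.array([-.1004,-.995,0])
go((p+d*.05,o),(p+d*.1,o),(p+d*.14,o))
```

```text
[-0.322, 0.001, -0.087, 0.0, -0.001, -0.001]
[-0.644, 0.003, -0.174, 0.0, -0.001, -0.001]
[-0.901, 0.004, -0.243, 0.0, -0.001, -0.001]
t 4.05 pos [ 0.5816 -0.0116  0.1381] x [0.101 0.96  0.26 ] z [ 0.027  0.259 -0.966] F [0.2 0.3 0.4] M [-0.09  0.03 -0.01] gap 0.037708275647805566 q [-0.31  0.34  1.62  0.27  1.25 -1.87]
```

Call:
send_rows(
  motion=[0,0,0,0,0,0,1,0,0,0,0,0,0,1,0,0,0,0,0,0,1,0,0,0,0,0,0,1],
  force=20,
)

```text
t: 4.55
position: [0.5812, -0.0153, 0.137]
tcp_rot: [-2.196, -1.979, -0.282]
contact_force: [-0.4, -7.6, -2.7]
finger_gap: 0.0111
```

Run:
```python
from h import *
o=ori(84.24,15)
p=env.state()['position'];d=np.array([-.1004,-.995,0])
go((p+d*.05,o),(p+d*.1,o),(p+d*.14,o))
```

```text
[-0.322, 0.001, -0.085, 0.0, 0.002, -0.001]
[-0.645, 0.002, -0.169, 0.0, 0.002, -0.001]
[-0.903, 0.003, -0.237, 0.0, 0.002, -0.001]
t 4.55 pos [ 0.5812 -0.0153  0.137 ] x [0.101 0.962 0.254] z [ 0.026  0.252 -0.967] F [-0.4 -7.6 -2.7] M [-1.58  0.17  0.01] gap 0.011100500990993833 q [-0.32  0.34  1.62  0.26  1.25 -1.87]
```

Gripped: the gap is 11 mm on the 12 mm bar. Now I pull smoothly.

Call:
send_rows(
  motion=[-0.1,0,-0.026,0,0,0,1,-0.22,0,-0.058,0,0,0,1,-0.34,0,-0.09,0,0,0,1,-0.46,0,-0.12,0,0,0,1,-0.58,0,-0.152,0,0,0,1,-0.7,0,-0.184,0,0,0,1,-0.82,0,-0.215,0,0,0,1,-0.9,0,-0.237,0,0,0,1],
)

```text
t: 5.55
position: [0.5678, -0.153, 0.137]
tcp_rot: [-2.196, -1.977, -0.288]
contact_force: [4.4, 5.0, -3.9]
finger_gap: 0.0112
```

Run:
```python
from h import *
o=ori(84.24,15)
p=np.array([.5812,-.0153,.137]);d=np.array([-.1004,-.995,0])
go((p+d*.17,o),(p+d*.185,o),(p+d*.19,o))
```

```text
[-0.204, -0.003, -0.054, 0.001, 0.0, -0.001]
[-0.3, -0.002, -0.08, 0.001, 0.0, -0.001]
[-0.333, -0.002, -0.088, 0.001, 0.0, -0.001]
t 5.55 pos [ 0.5678 -0.153   0.137 ] x [0.101 0.961 0.257] z [ 0.028  0.256 -0.966] F [ 4.4  5.  -3.9] M [ 0.58 -0.75 -0.14] gap 0.011241580721076564 q [-0.54  0.38  1.55  0.24  1.32 -2.08]
```

Call:
send_rows(
  motion=[-0.1,0,-0.027,0,0,0,1,-0.2,0,-0.054,0,0,0,1,-0.26,0,-0.07,0,0,0,1,-0.3,0,-0.08,0,0,0,1,-0.32,0,-0.085,0,0,0,1,-0.32,0,-0.085,0,0,0,1],
)

```text
t: 6.3
position: [0.5637, -0.1944, 0.1371]
tcp_rot: [-2.187, -1.968, -0.304]
contact_force: [6.7, 16.4, -3.4]
finger_gap: 0.0111
```

Run:
```python
from h import *
o=ori(84.24,15)
d=np.array([-.1004,-.995,0]);p=env.state()['position'];print((p-np.array([.5812,-.0153,.137]))@d)
go((p+d*.005,o),(p+d*.01,o))
```

```text
0.1799833684829018
[-0.032, 0.0, -0.009, 0.001, -0.005, -0.001]
[-0.064, 0.0, -0.018, 0.001, -0.005, -0.001]
t 6.3 pos [ 0.5637 -0.1944  0.1371] x [0.101 0.957 0.273] z [ 0.029  0.271 -0.962] F [ 6.7 16.4 -3.4] M [ 2.65 -1.14 -0.28] gap 0.011086692606475702 q [-0.61  0.41  1.51  0.25  1.36 -2.14]
```

Call:
send_rows(
  motion=[-0.03,0,-0.01,0,0,0,1,-0.03,0,-0.01,0,0,0,1,-0.03,0,-0.01,0,0,0,0,-0.03,0,-0.01,0,0,0,-1,-0.03,0,-0.01,0,0,0,-1,-0.03,0,-0.01,0,0,0,-1,-0.03,0,-0.01,0,0,0,-1],
)

```text
t: 7.18
position: [0.5632, -0.1995, 0.1374]
tcp_rot: [-2.187, -1.968, -0.304]
contact_force: [0.4, 0.4, 0.5]
finger_gap: 0.0579
```

Run:
```python
from h import *
o=ori(84.24,15)
p=env.state()['position'];z=o.as_matrix()[:,2]
go((p-z*.08,o),(p-z*.09,ori(84.24)))
s=snap('wrist','w3')
B=np.array([.583,-.018,.15])+.18*np.array([-.1004,-.995,0]); print(proj(s,B),proj(s,B-[.036,-.0036,0]))
```

```text
[0.007, 0.001, -0.533, 0.001, -0.004, -0.002]
[0.008, 0.001, -0.6, 0.0, -0.088, -0.002]
t 7.17 pos [ 0.5632 -0.1995  0.1374] x [0.101 0.957 0.272] z [ 0.029  0.271 -0.962] F [0.4 0.4 0.5] M [-0.1   0.09  0.05] gap 0.057931502842358894 q [-0.62  0.41  1.51  0.25  1.36 -2.15]
[292.03366645 270.01106409] [292.27123715 208.56140348]
```

View pics/w3.png

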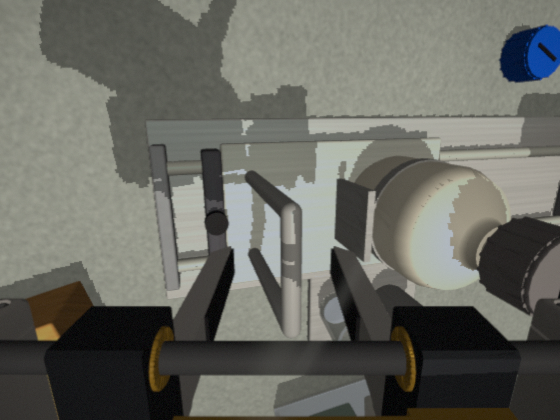

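The carriage plate is against the dark stop block (222,150) and the bar is free between the fingers. Retreating upward.

Call:
send_rows(
  motion=[0,0,-0.2,0,0,0,-1,0,0,-0.5,0,0,0,-1,0,0,-0.85,0,0,0,-1,0,0,-0.9,0,-0.05,0,-1,0,0,-0.9,0,-0.085,0,-1,0,0,-0.9,0,-0.085,0,-1],
)

```text
t: 7.98
position: [0.5595, -0.234, 0.2682]
tcp_rot: [-2.328, -2.102, -0.012]
contact_force: [-0.4, 0.0, -0.3]
finger_gap: 0.0939
```

Run:
```python
from h import *
snap('side','s3');snap('top','t3')
go(((.579,-.1,.27),ori(40)))
S=load('s3');C=np.array([.579,-.058,.2]);print(proj(S,C),proj(load('t3'),C))
a=S['color'][150:300,200:350,::-1];cv2.imwrite('pics/c3.png',cv2.resize(a,None,fx=4,fy=4,interpolation=cv2.INTER_CUBIC))
```

```text
[0.914, 0.037, -0.011, -0.001, -0.003, 0.244]
t 8.07 pos [ 0.5591 -0.2358  0.267 ] x [0.105 0.994 0.01 ] z [ 0.001  0.01  -1.   ] F [ 0.1 -0.2  0.3] M [ 0.02 -0.02  0.01] gap 0.09402004452036358 q [-0.52  0.3   1.32  0.01  1.53 -1.99]
[285.27233944 210.27648036] [299.29551016 214.91530747]
```

View pics/c3.png

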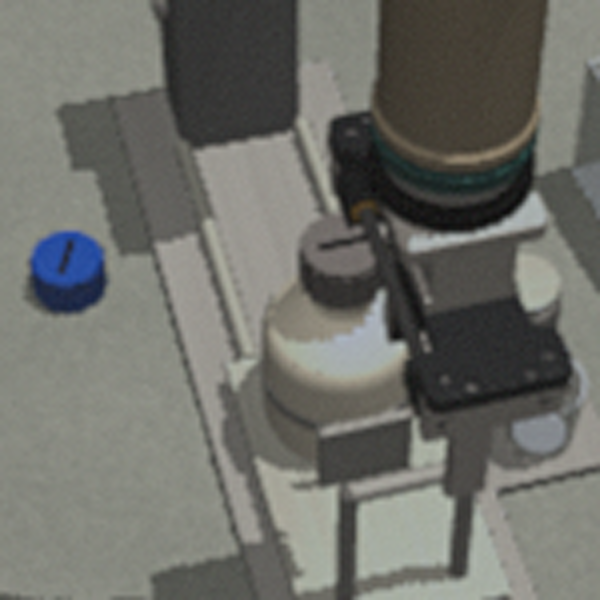

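The cap top shows at side (285,210), against a prediction of (285.3,210.3). The pull distance and cap position agree.

Call:
send_rows(
  motion=[0.2,0.01,0,0,0,0.05,-1,0.5,0.03,0,0,0,0.1,-1,0.8,0.04,0,0,0,0.16,-1,0.9,0.04,0,0,0,0.22,-1,0.9,0.04,0,0,-0.003,0.28,-1,0.9,0.04,0,0,-0.003,0.34,-1,0.9,0.04,0,0,-0.003,0.4,-1,0.9,0.04,0,0,-0.003,0.45,-1],
)

```text
t: 9.07
position: [0.5792, -0.1035, 0.2673]
tcp_rot: [-3.135, -0.07, 0.011]
contact_force: [-0.0, 0.3, 0.1]
finger_gap: 0.0941
```

Run:
```python
from h import *
go(((.579,-.058,.235),ori(-5.76)))
```

```text
[0.014, -0.302, 0.217, -0.002, 0.002, 0.046]
t 9.07 pos [ 0.5792 -0.1035  0.2673] x [ 0.999  0.045 -0.007] z [-0.007  0.005 -1.   ] F [-0.   0.3  0.1] M [-0.08  0.06 -0.02] gap 0.09411193150844427 q [-0.3   0.27  1.36  0.    1.52 -0.34]
```

Call:
send_rows(
  motion=[0,-0.15,0.05,0,0,0.02,-1,0.014,-0.3,0.15,-0.002,0.002,0.046,-1,0.014,-0.3,0.21,-0.002,0.002,0.046,-1,0.014,-0.3,0.21,-0.002,0.002,0.046,-1,0.014,-0.3,0.21,-0.002,0.002,0.046,-1],
)

```text
t: 9.7
position: [0.5794, -0.0595, 0.2362]
tcp_rot: [3.136, -0.158, -0.001]
contact_force: [0.3, 0.8, 0.1]
finger_gap: 0.094
```

Run:
```python
from h import *
go(((.579,-.058,.17),ori(-5.76)),((.579,-.058,.165),ori(-5.76)))
s=snap('wrist','w4');S=snap('side','s4')
C=np.array([.579,-.058,.2]);print(proj(s,C),[proj(s,C+.025*np.array([np.cos(t),np.sin(t),0])).round() for t in (0,1.57,3.14,4.71)])
```

```text
[-0.004, -0.01, 0.442, 0.0, 0.0, 0.0]
[-0.004, -0.01, 0.475, 0.0, 0.0, 0.0]
t 9.7 pos [ 0.5794 -0.0595  0.2362] x [ 0.995 -0.1   -0.001] z [-0.001 -0.001 -1.   ] F [0.3 0.8 0.1] M [-0.11  0.06 -0.04] gap 0.09404047323237531 q [-0.22  0.27  1.43 -0.    1.44 -0.12]
[279.34720104 238.09318165] [array([315., 235.]), array([276., 204.]), array([244., 241.]), array([283., 270.])]
```

View pics/w4.png

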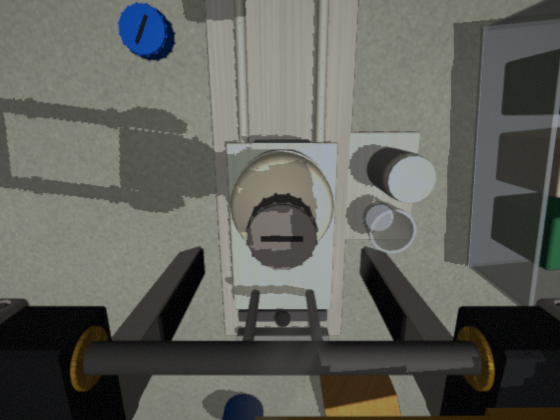

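View pics/s4.png

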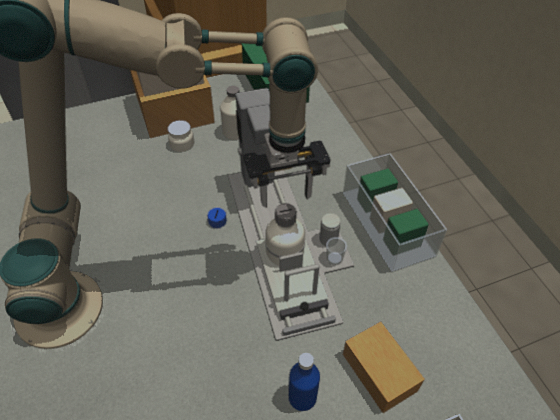

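The blue disc is elsewhere (146,30). The grey cap with the black bar is centred between the open fingers at (282,238), predicted (279,238), which corrects x by about +2 mm. Descending and gripping.

Call:
send_rows(
  motion=[0.009,-0.01,0.12,0,0,0,-1,0.009,-0.01,0.26,0,0,0,-1,0.009,-0.01,0.4,0,0,0,-1,0.009,-0.01,0.465,0,0,0,-1,0.009,-0.01,0.465,0,0,0,-1,0.009,-0.01,0.465,0,0,0,-1],
)

```text
t: 10.55
position: [0.5816, -0.0581, 0.1678]
tcp_rot: [3.136, -0.158, 0.002]
contact_force: [0.3, 0.9, 0.9]
finger_gap: 0.094
```

Run:
```python
from h import *
go(((.581,-.058,.166),ori(-5.76)))
s=snap('wrist','w5')
```

```text
[-0.004, -0.0, 0.012, 0.0, -0.0, 0.0]
t 10.55 pos [ 0.5816 -0.0581  0.1678] x [ 0.995 -0.1    0.002] z [ 0.001 -0.002 -1.   ] F [0.3 0.9 0.9] M [-0.02  0.13 -0.06] gap 0.09401167105130531 q [-0.22  0.31  1.55 -0.    1.28 -0.12]
```

View pics/w5.png

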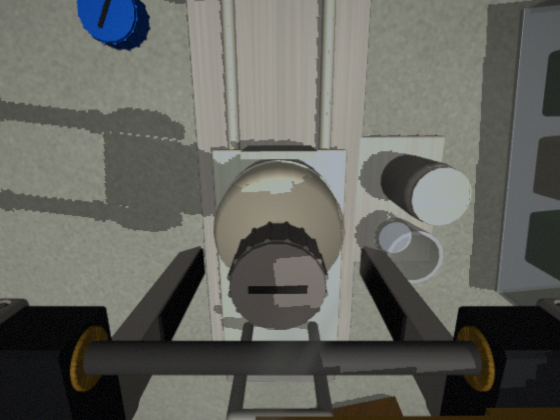

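Call:
send_rows(
  motion=[-0.01,0,0.012,0,0,0,0,-0.01,0,0.012,0,0,0,1,-0.01,0,0.012,0,0,0,1,-0.01,0,0.012,0,0,0,1,-0.01,0,0.012,0,0,0,1,-0.01,0,0.012,0,0,0,1,-0.01,0,0.012,0,0,0,1,-0.01,0,0.012,0,0,0,1],
  force=40,
)

```text
t: 11.6
position: [0.5797, -0.0579, 0.166]
tcp_rot: [3.136, -0.158, 0.001]
contact_force: [-1.7, -0.0, 1.0]
finger_gap: 0.0499
```

Run:
```python
from h import *
go(((.58,-.058,.166),ori(-5.76)))
```

```text
[0.002, 0.001, -0.0, 0.0, -0.0, 0.0]
t 11.6 pos [ 0.5797 -0.0579  0.166 ] x [ 0.995 -0.1    0.001] z [ 0.001 -0.002 -1.   ] F [-1.7 -0.   1. ] M [-0.05  0.47  0.02] gap 0.04988381545422196 q [-0.22  0.31  1.55 -0.    1.28 -0.12]
```

Gripped on 49.9 mm. Press down in steps.

Call:
send_rows(
  motion=[0,0,0.015,0,0,0,1,0,0,0.03,0,0,0,1,0,0,0.045,0,0,0,1,0,0,0.055,0,0,0,1,0,0,0.055,0,0,0,1,0,0,0.055,0,0,0,1],
)

```text
t: 12.35
position: [0.5799, -0.0579, 0.1599]
tcp_rot: [3.136, -0.157, 0.004]
contact_force: [-3.5, 0.3, 11.1]
finger_gap: 0.0498
```

Down 6.1 mm with 11 N. Now I twist counter-clockwise (negative about tool z, which points down) while holding the press.

Call:
send_rows(
  motion=[0,0,0.018,0,0,-0.02,1,0,0,0.018,0,0,-0.05,1,0,0,0.018,0,0,-0.08,1,0,0,0.018,0,0,-0.11,1,0,0,0.018,0,0,-0.14,1,0,0,0.018,0,0,-0.14,1],
)

```text
t: 13.1
position: [0.5805, -0.0575, 0.1599]
tcp_rot: [3.094, 0.531, 0.008]
contact_force: [-3.5, 2.4, 14.2]
finger_gap: 0.0497
```

Run:
```python
from h import *
go(((.58,-.058,.1575),ori(-5.76+75)))
s=snap('wrist','w6')
```

```text
[-0.005, 0.002, 0.016, 0.002, -0.001, -0.276]
t 13.1 pos [ 0.5805 -0.0575  0.1599] x [0.943 0.334 0.005] z [ 0.006 -0.002 -1.   ] F [-3.5  2.4 14.2] M [0.26 0.92 0.03] gap 0.04973499271980143 q [-0.22  0.31  1.57 -0.    1.26 -0.56]
```

View pics/w6.png

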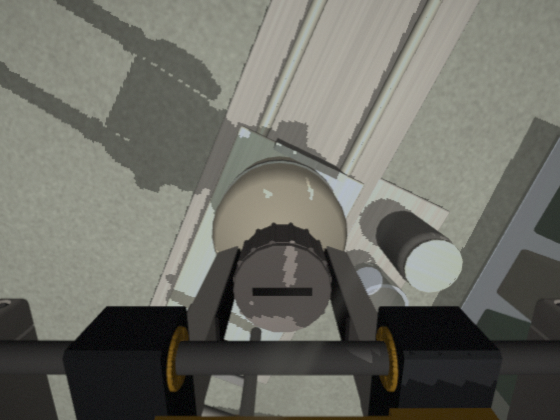

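The bar on the cap still reads horizontal in the wrist frame (282,291), so the cap turns with the gripper with no slip. I continue to about 75°.

Call:
send_rows(
  motion=[-0.004,0.002,0.017,0.001,0,-0.03,1,-0.004,0.002,0.017,0.001,0,-0.07,1,-0.004,0.002,0.017,0.001,0,-0.11,1,-0.004,0.002,0.017,0.001,0,-0.15,1,-0.004,0.002,0.017,0.001,0,-0.19,1,-0.004,0.002,0.017,0.001,0,-0.23,1,-0.004,0.002,0.017,0.001,0,-0.276,1,-0.004,0.002,0.017,0.001,0,-0.276,1],
)

```text
t: 14.15
position: [0.5804, -0.0579, 0.1599]
tcp_rot: [2.583, 1.782, 0.007]
contact_force: [-4.4, 0.5, 13.9]
finger_gap: 0.0498
```

Run:
```python
from h import *
go(((.58,-.058,.1575),ori(-5.76+75)))
s=snap('wrist','w7')
```

```text
[-0.001, -0.002, 0.016, 0.002, -0.001, -0.0]
t 14.15 pos [ 0.5804 -0.0579  0.1599] x [0.355 0.935 0.002] z [ 0.006 -0.    -1.   ] F [-4.4  0.5 13.9] M [0.12 0.94 0.05] gap 0.04981181607630993 q [-0.22  0.31  1.57  0.    1.26 -1.43]
```

View pics/w7.png

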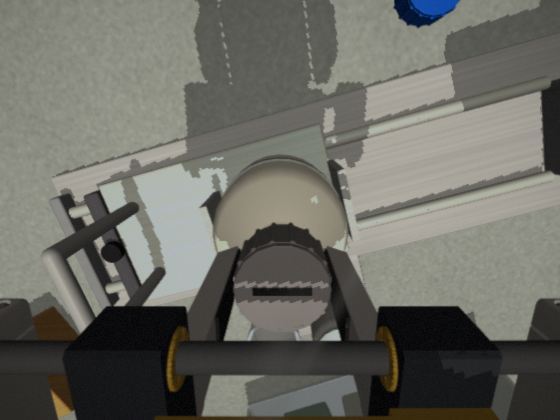

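Turned 75° with the cap following. Lifting straight up about 71 mm from the pressed position, which puts the cap underside about 45–50 mm above the neck top.

Call:
send_rows(
  motion=[0,0,-0.03,0.001,0,0,1,0,0,-0.08,0.001,0,0,1,0,0,-0.15,0.001,0,0,1,0,0,-0.23,0.001,0,0,1,0,0,-0.31,0.001,0,0,1,0,0,-0.39,0.001,0,0,1,0,0,-0.45,0.001,0,0,1,0,0,-0.475,0.001,0,0,1],
)

```text
t: 15.2
position: [0.5802, -0.058, 0.2319]
tcp_rot: [2.585, 1.782, 0.006]
contact_force: [0.2, -0.8, 0.4]
finger_gap: 0.0499
```

Call:
send_rows(
  motion=[0,0,0,0,0,0,1,0,0,0,0,0,0,1,0,0,0,0,0,0,1,0,0,0,0,0,0,1],
)

```text
t: 15.7
position: [0.5801, -0.0579, 0.2317]
tcp_rot: [2.585, 1.783, 0.005]
contact_force: [-0.0, 0.0, -0.7]
finger_gap: 0.0494
```

Run:
```python
from h import *
go(((.58,-.058,.233),ori(-5.76+75)))
s=snap('wrist','w8');S=snap('side','s8');T=snap('top','t8')
a=S['color'][120:345,170:395,::-1];cv2.imwrite('pics/c8.png',cv2.resize(a,None,fx=2.6,fy=2.6,interpolation=cv2.INTER_CUBIC))
print(proj(S,[.58,-.058,.189]),proj(S,[.58,-.058,.249]),proj(S,[.565,-.197,.15]))
```

```text
[-0.001, -0.0, -0.009, 0.001, -0.001, -0.0]
t 15.7 pos [ 0.5801 -0.0579  0.2317] x [0.356 0.935 0.002] z [ 0.003  0.001 -1.   ] F [-0.   0.  -0.7] M [-0.06  0.05  0.04] gap 0.04942992444728745 q [-0.22  0.27  1.44  0.    1.42 -1.43]
[285.61087503 213.11876381] [285.90785945 196.49652796] [301.39408676 269.49836729]
```

View pics/c8.png

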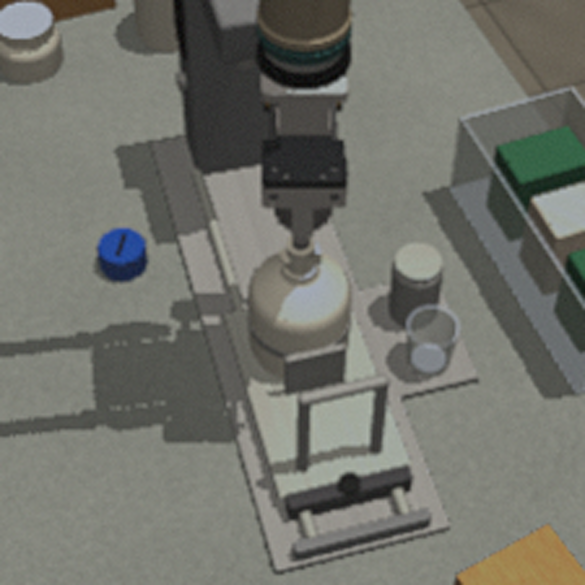

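View pics/w8.png

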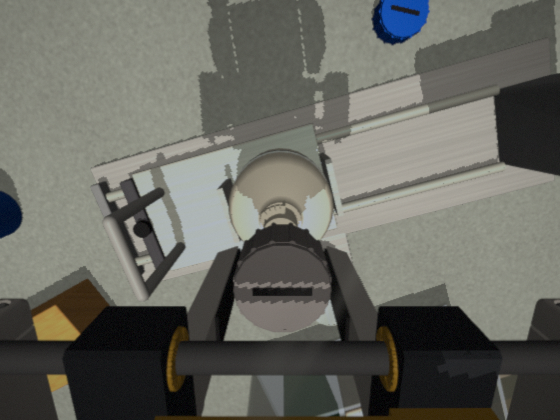

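View pics/t8.png

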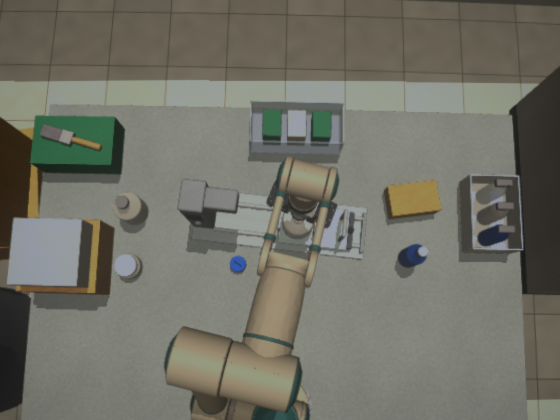

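The neck is bare (crop (302,262)). The cap is held level in the fingers with its bar still aligned with the jaws. The carriage is against the stop block and the bystanders have not moved. Handing in.

Run:
```python
from h import *
s=env.state();print(s['t'],s['position'],np.abs(s['qvel']).max(),s['finger_gap']);print(env.sign_off())
```

```text
15.85 [ 0.58018914 -0.05794257  0.23182992] 0.0015958388838681632 0.04971134637454387
the job is handed in; nothing more can be done
None
```

The job is handed in at about 16 s: the carriage is out at its end stop and the cap is open, lifted and still held upright above the neck. No check failed.

- **Carriage:** I pulled it by the hoop, and it travelled 180 mm, with about 16 N of resistance at the stop. The last pictures show it still against the dark block.
- **Cap:** I pressed it down 6 mm with 11 to 14 N and turned it 75° counter-clockwise. The bar on its top stayed in line with the jaws, so it did not slip in the grip.
- **Final pose:** The cap is level, the finger gap is 49.7 mm and the arm is still. I read "about 5 cm above the neck" as underside to neck top. By the arm's reading that gap is about 45 mm, with the cap's centre about 66 mm above its closed position.
- **Other things:** The neck is bare, and the can, cup, bottles, carton and jar look unmoved in the side and top pictures. I compared them by eye and did not measure them.

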